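Put the food-processor discs away and lock the case

TASK

Put away the food-processor cutting discs that lie on the counter: thread them hub up down the post of the storage case, the largest at the bottom and each smaller one above the next larger, all fully home. Then swing the clear lid over and press it shut until it clicks past its catch, and only then turn the lock knob clockwise to its stop. Leave the bottle, the mug and the jar undisturbed.

Things in the scene. Friction and masses are not known exactly. Their poses are not given: they have to be found in the camera images.
- disc_a: The largest cutting disc: a round steel plate 96 mm across and 3 mm thick with a grey plastic tubular hub standing 15 mm up from its middle (hub 30 mm outside diameter, straight bore 16 mm right through; whole disc 18 mm high). Lies loose on the counter, hub up. Origin: on the axis, at the underside of the plate; z along the axis to the hub's top. Weighs 35 to 125 g. May be absent (None).
- disc_b: The second largest cutting disc: a round steel plate 84 mm across and 3 mm thick with a grey plastic tubular hub standing 15 mm up from its middle (hub 30 mm outside diameter, straight bore 16 mm right through; whole disc 18 mm high). Lies loose on the counter, hub up. Origin: on the axis, at the underside of the plate; z along the axis to the hub's top. Weighs 35 to 125 g. May be absent (None).
- disc_c: The second smallest cutting disc: a round steel plate 72 mm across and 3 mm thick with a grey plastic tubular hub standing 15 mm up from its middle (hub 30 mm outside diameter, straight bore 16 mm right through; whole disc 18 mm high). Lies loose on the counter, hub up. Origin: on the axis, at the underside of the plate; z along the axis to the hub's top. Weighs 35 to 125 g. May be absent (None).
- disc_d: The smallest cutting disc: a round steel plate 60 mm across and 3 mm thick with a grey plastic tubular hub standing 15 mm up from its middle (hub 30 mm outside diameter, straight bore 16 mm right through; whole disc 18 mm high). Lies loose on the counter, hub up. Origin: on the axis, at the underside of the plate; z along the axis to the hub's top. Weighs 35 to 125 g. May be absent (None).
- case: White storage case fixed to the counter, turned up to 0.25 rad. Origin on the counter under its post's axis; x points to the lid's hinge (away from the robot), y to the lock. Floor 8 mm thick; rim 18 mm high, outside x -68 to +72, y +-64 mm, walls 4 mm. White lock housing at x -43 to +23, y 88 to 162 mm, 38 mm high. Spring catch before the front rim's middle, out to x -92 mm, 33 mm high.
- post_foot (a point): Middle of the case's inner floor on the axis of its upright steel post (12 mm diameter); the underside of the lowest disc belongs here, each next disc 18 mm higher.
- post_tip (a point): Top of the post, 78 mm above post_foot and 86 mm above the counter; the top 8 mm taper to 6 mm diameter.
- lid (a joint): Clear lid's angle: 0 shut, 1.75 fully open, leaning away from the robot; starts at 1.5 to 1.7. A stiff hinge (0.22 N m) keeps it at any angle. About 0.09 rad before shut a nose low on its front meets the spring catch and it stops there; pressed down with some 6 to 12 N near the front edge it clicks past, and the catch keeps it near 0. Good below 0.03.
- lid_tab (a point): Centre of the lid's grey tab, a plate 28 mm long, 50 wide, 8 thick, standing out from the middle of the lid's front: 150 mm towards the robot from the hinge and 32 mm above it when shut. z: normal of its upper side; -x: out along the tab. With the lid open the tab points up and its upper side faces away from the robot.
- lid_hinge (a point): Middle of the lid's hinge axis, along the case's y at case x 70 mm, 18 mm above the counter; opening turns the lid about +y. The lid is a clear hood open below, 0.22 kg: 136 mm deep from the hinge, 128 wide, 82 high; shut, its flat top is 100 mm above the counter.
- lock_knob (a joint): Lock knob's angle: 0 free, 1.57 rad locked (stop); grows clockwise seen from above; starts at 0 to 0.2. Friction 0.06 N m, stays where left. Drives a steel bolt 20 mm sideways over a lug on the lid's side; turned before the lid is shut, the bolt blocks the lid.
- lock_knob_grip (a point): On the knob's vertical axis at grip height, 75 mm above the counter, at case x -10, y 125 mm. The grip is an upright bar 42 mm long, 14 mm thick, its top 82 mm and its foot 52 mm above the counter, on a 44 mm round skirt. At knob 0 the bar lies along the case's x; this point's x axis turns with the bar.
- soap: Bystander: green bottle, 62 mm across, 190 mm tall. Origin at the middle of its underside.
- mug: Bystander: white mug, 78 mm across, 90 mm tall. Origin at the middle of its underside.
- jar: Bystander: amber jar with a red cap, 66 mm across, 85 mm tall. Origin at the middle of its underside.
Not all that is in view belongs to the job. Leave any turquoise look-alike of the disc_c alone.

How it is judged:
By the outcome, as a careful person would: the job done as asked, in the order asked, and still so for the second after the job is handed in, with the robot touching nothing.
Of disc_a, disc_b, disc_c, disc_d only 3 to 4 are there at a start; the rules pass over those that are not, and their reading is None.
At some moment in a run one of disc_a, disc_b, disc_c, disc_d may be knocked a few centimetres aside while the robot is not near it.
It also fails if it takes over 208 s, if anything falls off the work surface, if the arm or the gripper's body presses on something with over 40 N, if the wrist force passes 120 N, or if a joint passes its speed limit or range.

ROBOT

A 7-joint arm with a two-finger parallel gripper is mounted at the origin on the work surface. World frame = base frame: x ahead of the robot, y to its left, z up, the work surface at z = 0. Lengths are in m, angles in rad, forces in N, time in s.
With the tool pointing down it reaches from about 0.425 to 0.875 m from the base axis. Payload 4.7 kg.
Tool frame: the origin (TCP) lies between the finger pads; the fingertips stand 19 mm ahead of it and the grasp point (between the pads) is the TCP (ctrl.tip_extent is the distance from the TCP to the fingertips, in m); z points along the fingers, y is the line along which they close (so a half turn about z gives the same grasp; the last joint's range is limited). The gripper opens to 87 mm and grips with 3 to 60 N. Pads are 19 mm wide; open, the fingers measure 117 mm over their backs; the gripper's body (75 mm by 190 mm) begins 51 mm behind the grasp point.
Start: joints at [1.252, 0.321, -0.07, 1.45, 0.023, 1.371, -0.057], TCP at [0.212, -0.614, 0.242] pointing down, gripper open.
Joint ranges: [-2.86, 2.86], [-0.3, 2.09], [-1.38, 1.24], [0.06, 2.45], [-1.56, 4.7], [0.09, 2.05], [-2.69, 2.69]. Speed limits (rad/s): [2.57, 2.57, 3.14, 3.14, 3.14, 3.14, 3.14].

INTERFACE

Orientations are given as a rotation vector (axis times angle).
In Python, from bench import ctrl gives the robot as it stands.
- The arm moves only by the shell command python3 -m crank 'ROWS' [OPENING] [FORCE]. ROWS is JSON, a list of rows, each an object of numbers: "tx", "ty", "tz": the shift along the tool's x, y, z in mm; "turn": the turn about the tool's z in units of 5 degrees (1.0 is 5 degrees). In form: [{"tx": .., "ty": .., "tz": .., "turn": ..}, ...]. A call has 1 to 5 rows; each row is the pose to reach, as a shift and turn from the pose commanded when the call began, along the tool's axes at that moment; what a row does not reach only later rows make up. A row lasts 1/8 s, in which the tool goes at most 62.5 mm and 10.7 degrees, less where a joint would pass 70% of its speed; a pose out of reach is approached as far as the arm can. A call with a gripper value outside its range is refused whole. OPENING is the finger opening in mm, from 0 to 87, set as the call begins (- or left out, the last holds). The fingers move at their own pace and stop on an object; FORCE is the grip in N (left out, the last holds). Time passes only in rows, so rows that repeat a pose let the fingers close. It gives the time, the measured TCP pose, the force, the opening and the grip force at its end, in the units of the state.
- ctrl.get_state(): the state, without advancing time (a new reading comes with each control period).
- ctrl.get_image(name): name is "scene" or "top"; returns (picture, depth): 400x640x3 uint8, red, green, blue; 400x640 float32, m along the optical axis (not along the pixel's ray), 0 where there is no reading.
- ctrl.camera_model(name): a dict with "intrinsics" (3x3 intrinsics, pixels), "dist_coeffs" ([k1, k2, p1, p2, k3] as OpenCV has them; the pictures are not rectified), "origin" and "orientation" of the camera in the world. Camera axes: x right, y down, z forward; pixel columns grow to the right and rows downward; lengths in m; the calibration is good to about 2 mm. A picture is of the moment at which its call begins. camera_model takes no time and is no camera call.
- ctrl.close_job(): hands the job in; it is judged then, once.
Trained networks look in the newest picture that a camera, given by its name, has taken for a name from the list of things; names that differ only in an ending like _2 or _b are one class to them, and where a whole thing is asked for, a point or a joint stands for the part that bears it (a point fixed in the world has none). Each returns a list of dicts, best first, with "confidence" (0 to 1); they miss things now and then, are a little off and sometimes report something else, mostly with a low value. They report only what shows in the picture. A call takes as long as a camera call. They do not tell look-alikes from the thing itself.
- ctrl.recognise(camera, query): "xyz" ([x, y, z] in m, in world coordinates, good to about 4 mm: the middle of the surface that is visible of it).
- ctrl.mark_of(camera, query): "xyz" ([x, y, z] in m, in world coordinates, good to about 4 mm: a listed point, or the origin of a listed thing).
The state is a dict: "time": time; "joint_positions": joint angles; "qd": joint speeds; "joint_torque": joint torques, N m; "position": TCP position; "tool_rot": TCP orientation; "ft_force": force on the tool from outside, world axes, zero at the start; "torque": the same for the moment, N m; "grip_width": opening from 0.0 (shut) to 1.0 (fully open); "grip_force": force on a finger pad.
Only numpy, scipy, OpenCV 4.12 (cv2) and the standard library are available. Lean on these libraries where they do the work, as an engineer would, in place of code of your own. Each camera call takes 0.05 s, during which the arm holds its last target. There are 200 camera calls.

## Working session

There is one attempt and no reset: what is moved stays moved. The work goes in short steps, Python scripts to look and compute and a shell command to move; the robot and the scene stay as the last step left them, time stands still between calls to the robot, and variables do not carry over. Pictures are saved under pics/ and viewed, at most 14 in all, crops included, and the job is handed in when it is done.

```bash
ls; mkdir -p pics
cat > h.py <<'E'
import numpy as np, cv2
from scipy.spatial.transform import Rotation as R
from bench import ctrl
def snap(n,f=None):
    im,d=ctrl.get_image(n)
    if f: cv2.imwrite('pics/'+f,im[:,:,::-1])
    return im,d
def cam(n):
    m=ctrl.camera_model(n); o=np.array(m['orientation'])
    Rm=o if o.shape==(3,3) else R.from_rotvec(o).as_matrix()
    return np.array(m['intrinsics']),np.array(m['dist_coeffs']),np.array(m['origin']),Rm
def rays(n,uv):
    K,D,o,Rm=cam(n)
    p=cv2.undistortPoints(np.array(uv,float).reshape(-1,1,2),K,D).reshape(-1,2)
    return o,np.c_[p,np.ones(len(p))]@Rm.T
def at_z(n,uv,z):
    o,r=rays(n,uv); return o+r*((z-o[2])/r[:,2])[:,None]
def at_d(n,uv,d):
    o,r=rays(n,uv); return o+r*np.array(d)[:,None]
def proj(n,P):
    K,D,o,Rm=cam(n)
    return cv2.projectPoints((np.array(P,float).reshape(-1,3)-o)@Rm,np.zeros(3),np.zeros(3),K,D)[0].reshape(-1,2)
def st():
    s=ctrl.get_state(); return s,np.array(s['position']),R.from_rotvec(s['tool_rot']).as_matrix()
def to(P,yaw=None):
    "shift in tool axes (mm) from measured pose to P; yaw = wanted world direction angle of tool y (mod pi)"
    s,p,M=st(); d=M.T@(np.array(P)-p)*1000
    t=None
    if yaw is not None:
        a=np.arctan2(M[1,1],M[0,1]); e=(yaw-a+np.pi/2)%np.pi-np.pi/2
        t=-np.degrees(e)/5 if M[2,2]<0 else np.degrees(e)/5
    print('shift',d.round(1),'turn',t, 'len',np.linalg.norm(d).round(0),'q7',s['joint_positions'][6])
E
python3 - <<'E'
from h import *
s,p,M=st(); print(s); print(M.round(3))
for n in('scene','top'):
    print(n,[x.round(3).tolist() for x in cam(n)]); snap(n,n+'0.png')
    for q in['disc_a','disc_c','case','post_tip','post_foot','lid_tab','lid_hinge','lock_knob_grip','soap','mug','jar']:
        print(n,q,[(np.round(r['xyz'],3).tolist(),round(r['confidence'],2)) for r in ctrl.mark_of(n,q)])
E
```

```text
pics
{'time': 0.0, 'joint_positions': array([ 1.25209185,  0.32183307, -0.07011681,  1.45167215,  0.02261713,
        1.37079799, -0.05691368]), 'qd': array([ 4.32724774e-04,  2.70920596e-04, -6.18909968e-05,  3.28825572e-04,
       -1.52857843e-03, -1.31573127e-03,  9.98927465e-04]), 'joint_torque': array([ 1.64486075e-03, -4.91289139e+01, -4.02944684e-01, -3.12528348e+01,
       -6.38852036e-02,  4.38462419e-02,  1.42728791e-04]), 'position': array([ 0.21215015, -0.61385621,  0.24045663]), 'tool_rot': array([-3.09633469e+00, -5.20126567e-01,  6.61707852e-04]), 'ft_force': array([-0.57482522, -0.74046963, -0.18628698]), 'torque': array([ 0.0028698 , -0.04104794,  0.0192559 ]), 'grip_force': 0.0, 'grip_width': 0.9956691330748798}
[[ 0.945  0.327 -0.001]
 [ 0.327 -0.945  0.002]
 [-0.    -0.002 -1.   ]]
scene [[[447.136, 0.0, 319.652], [0.0, 447.136, 202.873], [0.0, 0.0, 1.0]], [-0.092, 0.0, 0.0, 0.0, 0.0], [1.453, -0.164, 1.149], [[0.156, 0.771, -0.617], [0.988, -0.13, 0.087], [-0.013, -0.623, -0.782]]]
scene disc_a [([0.439, 0.182, -0.0], 0.82), ([0.586, 0.246, 0.001], 0.62), ([0.413
[... 1247 characters left out ...]
 0.53)]
top disc_c [([0.557, 0.358, -0.002], 0.9), ([0.585, 0.24, 0.002], 0.78), ([0.419, 0.349, -0.0], 0.66), ([0.678, 0.353, -0.001], 0.58), ([0.6, -0.088, 0.014], 0.53)]
top case [([0.533, -0.097, -0.001], 0.89), ([0.529, -0.094, 0.005], 0.56), ([0.436, 0.182, -0.001], 0.53), ([0.633, -0.082, 0.166], 0.19)]
top post_tip [([0.534, -0.102, 0.084], 0.94)]
top post_foot [([0.531, -0.093, 0.006], 0.76)]
top lid_tab [([0.632, -0.078, 0.166], 0.84)]
top lid_hinge [([0.601, -0.085, 0.014], 0.79)]
top lock_knob_grip [([0.493, 0.02, 0.072], 0.69)]
top soap [([0.604, -0.392, 0.002], 0.92)]
top mug [([0.536, -0.101, 0.087], 0.72), ([0.76, 0.211, 0.002], 0.65)]
top jar [([0.43, -0.411, -0.001], 0.63)]
```

View pics/top0.png

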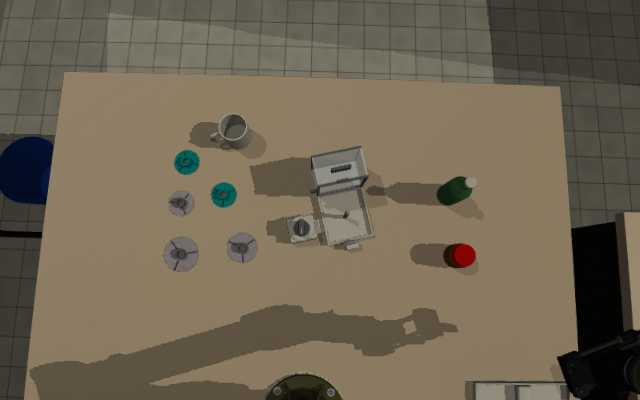

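View pics/scene0.png

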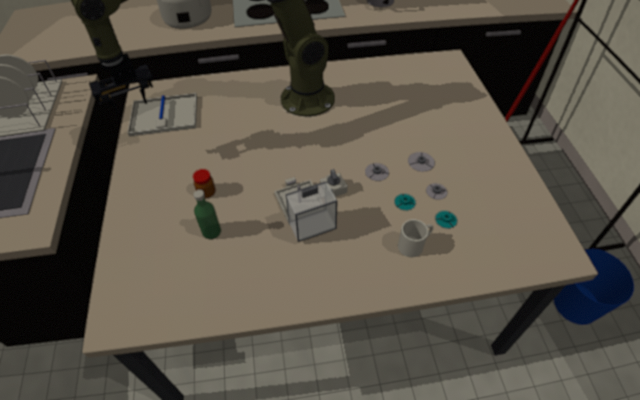

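The top view shows three steel discs: a big one at (181,253), a medium one at (242,247) and a small one at (181,203). There are two turquoise look-alikes at (187,162) and (223,194). The case post is at (346,215), the knob at (301,228), and the lid is open at (340,170). Next I'll measure disc diameters and centres, plus the case yaw.

```bash
cat >> h.py <<'E'
def discs(n='top'):
    im,d=snap(n)
    g=cv2.cvtColor(im,cv2.COLOR_RGB2LAB).astype(int)
    out=[]
    for (x,y) in [(r['xyz'][0],r['xyz'][1]) for r in ctrl.mark_of(n,'disc_a')]:
        u,v=proj(n,[x,y,.003])[0].round().astype(int); w=36
        if y<.1 or not(w<u<640-w and w<v<400-w): continue
        c=g[v-w:v+w,u-w:u+w]; bg=np.median(c[::,::].reshape(-1,3),0)
        m=((c[:,:,2]<136)&(abs(c[:,:,1]-128)<8)).astype(np.uint8) # neutral, not tan
        m=cv2.morphologyEx(m,cv2.MORPH_CLOSE,np.ones((3,3)))
        k,L,S,C=cv2.connectedComponentsWithStats(m)
        cx=[i for i in range(1,k) if S[i,4]>60]
        if not cx: print('none',x,y); continue
        i=min(cx,key=lambda i:np.hypot(*(C[i]-w)))
        ct=max(cv2.findContours((L==i).astype(np.uint8),cv2.RETR_EXTERNAL,cv2.CHAIN_APPROX_NONE)[0],key=len)
        pts=cv2.convexHull(ct).reshape(-1,2)+[u-w,v-w]
        e=cv2.minEnclosingCircle(at_z(n,pts,.003)[:,:2].astype(np.float32))
        h=S[i]; print('mark',np.round([x,y],3),'px',(u,v),'col',im[v-4:v+5,u-4:u+5].reshape(-1,3).mean(0).round(),'centre',np.round(e[0],4),'diam',round(2000*e[1],1),'area',h[4])
E
python3 - <<'E'
from h import *
discs()
im,d=snap('top')
# case yaw: fit knob/hinge from depth: hood, housing top z~38mm, lid top
ys,xs=np.mgrid[120:260,270:390]; uv=np.c_[xs.ravel(),ys.ravel()]
P=at_d('top',uv,d[uv[:,1],uv[:,0]])
for lo,hi,nm in((.030,.044,'housing/catch'),(.013,.023,'rim'),(.070,.09,'knob/posttip')):
    s=P[(P[:,2]>lo)&(P[:,2]<hi)]; 
    for sel,l in((s[s[:,1]>-.02],'left'),(s[s[:,1]<=-.02],'right')):
        if len(sel)>5: print(nm,l,len(sel),cv2.minAreaRect(sel[:,:2].astype(np.float32)*1000),sel.mean(0).round(4))
c=im[120:260,230:400]; cv2.imwrite('pics/case.png',cv2.resize(c[:,:,::-1],None,fx=4,fy=4,interpolation=cv2.INTER_CUBIC)[:600,:800])
c=im[140:280,150:270]; cv2.imwrite('pics/discs.png',cv2.resize(c[:,:,::-1],None,fx=4,fy=4,interpolation=cv2.INTER_CUBIC))
E
```

```text
mark [0.435 0.181] px (np.int64(242), np.int64(249)) col [69. 66. 62.] centre [0.441 0.183] diam 83.6 area 699
mark [0.588 0.244] px (np.int64(223), np.int64(194)) col [17. 79. 72.] centre [0.5614 0.3429] diam 59.8 area 107
mark [0.676 0.354] px (np.int64(186), np.int64(163)) col [13. 72. 66.] centre [0.5735 0.3608] diam 62.3 area 138
mark [0.558 0.358] px (np.int64(182), np.int64(203)) col [66. 63. 61.] centre [0.5599 0.3606] diam 71.2 area 491
mark [0.417 0.349] px (np.int64(181), np.int64(254)) col [64. 61. 58.] centre [0.4177 0.35  ] diam 95.8 area 934
housing/catch left 338 ((557.7608642578125, 23.293132781982422), (205.30369567871094, 78.7953109741211), 1.5083940029144287) [0.4953 0.0181 0.0392]
housing/catch right 59 ((539.7617797851562, -79.10978698730469), (121.73690795898438, 190.70887756347656), 86.8226089477539) [ 0.4843 -0.1091  0.034 ]
rim left 9 ((540.7887573242188, -7.750114440917969), (46.70097351074219, 188.0884246826172), 75.58247375488281) [0.4973 0.0098 0.0192]
rim right 558 ((533.8284912109375, -99.73289489746094), (185.2161865234375, 128.59901428222656), 13.572072982788086) [ 0.569  -0.0931  0.0188]
knob/posttip left 95 ((565.8158569335938, 2.2555675506591797), (25.260372161865234, 189.02996826171875), 79.68220520019531) [0.5141 0.0145 0.0811]
knob/posttip right 29 ((597.3258056640625, -91.58970642089844), (100.53133392333984, 103.50636291503906), 52.86426544189453) [ 0.5676 -0.1057  0.0811]
```

View pics/case.png

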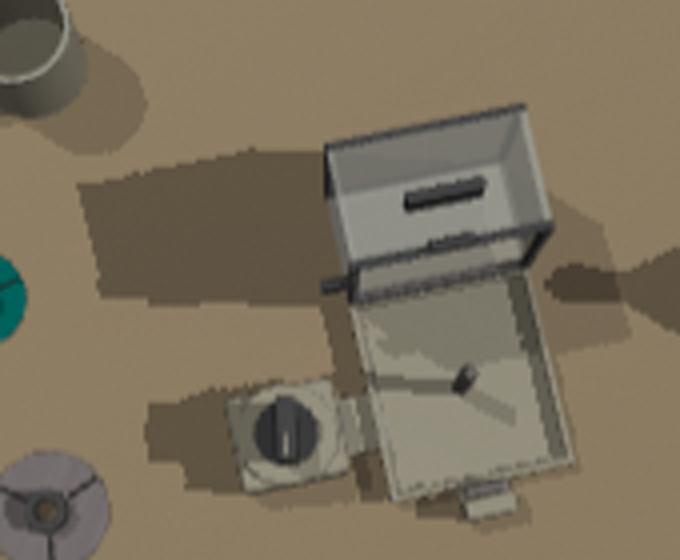

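View pics/discs.png

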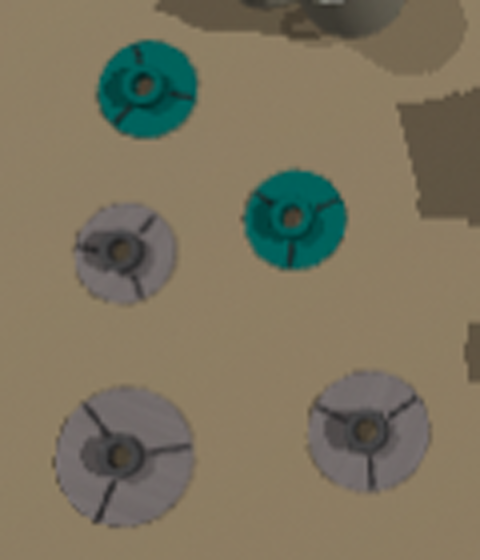

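The crops show disc_a (96 mm, lower left), disc_b (84 mm, lower right) and disc_c (72 mm, upper left), all steel; disc_d is absent. The case rim front corners are at about (328,245) and (374,236), and the knob bar is nearly along case x.

Run:
```python
from h import *
c=at_z('top',[(328.25,245),(373.75,236.25)],.018); v=c[0]-c[1]; print(c, np.arctan2(v[1],v[0])-np.pi/2, np.linalg.norm(v))
yaw=.237; Rz=R.from_euler('z',yaw).as_matrix(); m=c.mean(0); print('post from rim',m+Rz@[.068,0,0])
print('knob->post',np.array([.493,.022,0])-Rz@[-.01,.125,0])
print(proj('top',[.534,-.1015,.086]), proj('scene',[.534,-.1015,.086]))
to([.45,-.35,.26],np.pi/2+.237)
```

```text
[[ 0.45268668 -0.05517518  0.018     ]
 [ 0.47974984 -0.17958338  0.018     ]] 0.21419803927781556 0.12731777569451921
post from rim [ 0.53231744 -0.10141373  0.018     ]
knob->post [ 0.53206891 -0.09715796  0.        ]
[[347.73051135 212.72880783]] [[297.8808443  185.42881067]]
shift [ 311.  -172.2  -18.4] turn 1.0978949105468843 len 356.0 q7 -0.05689481533313264
```

```bash
python3 -m crank '[{"tx":52,"ty":-28,"tz":-6,"turn":1.1},{"tx":104,"ty":-57,"tz":-12,"turn":1.1},{"tx":156,"ty":-86,"tz":-18,"turn":1.1},{"tx":208,"ty":-115,"tz":-20,"turn":1.1},{"tx":260,"ty":-144,"tz":-20,"turn":1.1}]' 87 20
python3 - <<'E'
from h import *
to([.5,-.1,.26],np.pi/2+.232)
to([.4177,.35,.1],np.pi/2+.232)
E
```

```text
time: 1.98
position: [0.4123, -0.3919, 0.2622]
tool_rot: [3.118, 0.371, 0.001]
ft_force: [0.5, -0.9, -0.4]
grip_width: 1.002
grip_force: 0.0
shift [ 153.7 -263.2    1.9] turn 0.0538699822428275 len 305.0 q7 -0.6500643165357618
shift [ 179.2 -720.1  161.3] turn 0.0538699822428275 len 759.0 q7 -0.6500643165357618
```

```bash
python3 -m crank '[{"tx":30,"ty":-52},{"tx":60,"ty":-104},{"tx":90,"ty":-156},{"tx":120,"ty":-208},{"tx":150,"ty":-260}]'
python3 -m crank '[{"tx":6,"ty":-60},{"tx":12,"ty":-120},{"tx":18,"ty":-180},{"tx":20,"ty":-240},{"tx":22,"ty":-300}]'
python3 - <<'E'
from h import *
discs()
to([.4177,.35,.1],np.pi/2+.232)
E
```

```text
mark [0.587 0.244] px (np.int64(223), np.int64(194)) col [18. 85. 78.] centre [0.5614 0.3429] diam 59.8 area 107
mark [0.677 0.352] px (np.int64(187), np.int64(162)) col [14. 77. 71.] centre [0.5779 0.3597] diam 59.7 area 114
mark [0.421 0.352] px (np.int64(180), np.int64(253)) col [52. 50. 47.] centre [0.4182 0.3496] diam 96.3 area 948
mark [0.44  0.183] px (np.int64(241), np.int64(248)) col [58. 55. 51.] centre [0.4408 0.1823] diam 84.4 area 712
mark [0.562 0.361] px (np.int64(181), np.int64(202)) col [69. 66. 64.] centre [0.56   0.3606] diam 71.1 area 489
shift [ 181.5 -712.6  164.2] turn 0.20368588799882553 len 753.0 q7 -0.6479629660728563$[0]: bad value
$[0]: bad value
```

All four keys are required.

```bash
python3 -m crank '[{"tx":30,"ty":-52,"tz":0,"turn":0},{"tx":60,"ty":-104,"tz":0,"turn":0},{"tx":90,"ty":-156,"tz":0,"turn":0},{"tx":120,"ty":-208,"tz":0,"turn":0},{"tx":150,"ty":-260,"tz":0,"turn":0}]'
python3 -m crank '[{"tx":6,"ty":-60,"tz":0,"turn":0},{"tx":12,"ty":-120,"tz":0,"turn":0},{"tx":18,"ty":-180,"tz":0,"turn":0},{"tx":20,"ty":-240,"tz":0,"turn":0},{"tx":22,"ty":-300,"tz":0,"turn":0}]'
python3 - <<'E'
from h import *
to([.4177,.35,.1],np.pi/2+.232)
E
```

```text
time: 2.7
position: [0.4961, -0.1038, 0.2619]
tool_rot: [3.119, 0.371, 0.001]
ft_force: [0.7, -0.9, 0.8]
grip_width: 0.996
grip_force: 0.0
time: 3.32
position: [0.4464, 0.193, 0.2619]
tool_rot: [3.119, 0.37, 0.002]
ft_force: [1.9, 0.7, -0.8]
grip_width: 1.001
grip_force: 0.0
shift [   8.7 -159.5  161.8] turn 0.05063081298246195 len 227.0 q7 -1.7769938563260246
```

```bash
python3 -m crank '[{"tx":2,"ty":-45,"tz":40,"turn":0},{"tx":5,"ty":-90,"tz":80,"turn":0},{"tx":8,"ty":-130,"tz":120,"turn":0},{"tx":9,"ty":-159.5,"tz":160,"turn":0},{"tx":9,"ty":-159.5,"tz":160,"turn":0}]'
python3 - <<'E'
from h import *
discs()
to([.418,.350,.028],np.pi/2+.232)
E
```

```text
time: 3.95
position: [0.4148, 0.3495, 0.0985]
tool_rot: [3.118, 0.379, -0.011]
ft_force: [0.4, -0.1, -0.1]
grip_width: 1.002
grip_force: 0.0
mark [0.561 0.359] px (np.int64(181), np.int64(202)) col [70. 67. 65.] centre [0.5599 0.3606] diam 71.2 area 490
mark [0.678 0.354] px (np.int64(186), np.int64(162)) col [14. 79. 73.] centre [0.5779 0.3597] diam 59.7 area 115
mark [0.587 0.243] px (np.int64(223), np.int64(194)) col [18. 86. 79.] centre [0.5614 0.3429] diam 59.8 area 107
mark [0.438 0.183] px (np.int64(242), np.int64(248)) col [73. 70. 66.] centre [0.4406 0.1827] diam 83.4 area 697
mark [0.419 0.351] px (np.int64(180), np.int64(253)) col [34. 33. 32.] centre [0.4128 0.3785] diam 192.7 area 1660
shift [ 0.  -1.8 73.7] turn 0.059110281067549696 len 74.0 q7 -2.311071519090867
```

```bash
python3 -m crank '[{"tx":0,"ty":-1,"tz":40,"turn":0},{"tx":0,"ty":-1.5,"tz":73,"turn":0},{"tx":0,"ty":-1.5,"tz":73,"turn":0},{"tx":0,"ty":-1.5,"tz":73,"turn":0}]'
python3 -m crank '[{"tx":0,"ty":0,"tz":0,"turn":0},{"tx":0,"ty":0,"tz":0,"turn":0},{"tx":0,"ty":0,"tz":0,"turn":0},{"tx":0,"ty":0,"tz":0,"turn":0},{"tx":0,"ty":0,"tz":0,"turn":0}]' 20 20
```

```text
time: 4.55
position: [0.4197, 0.3502, 0.0307]
tool_rot: [-3.119, -0.369, -0.005]
ft_force: [0.1, -0.8, 0.5]
grip_width: 0.998
grip_force: 0.0
time: 5.18
position: [0.4177, 0.35, 0.0285]
tool_rot: [3.119, 0.371, -0.0]
ft_force: [-0.5, -0.1, 0.1]
grip_width: 0.518
grip_force: 0.0
```

```bash
python3 -m crank '[{"tx":0,"ty":0,"tz":0,"turn":0},{"tx":0,"ty":0,"tz":0,"turn":0},{"tx":0,"ty":0,"tz":0,"turn":0},{"tx":0,"ty":0,"tz":0,"turn":0}]'
python3 -m crank '[{"tx":0,"ty":0,"tz":-40,"turn":0},{"tx":0,"ty":0,"tz":-80,"turn":0},{"tx":0,"ty":0,"tz":-120,"turn":0},{"tx":0,"ty":0,"tz":-150,"turn":0},{"tx":0,"ty":0,"tz":-150,"turn":0}]'
python3 - <<'E'
from h import *
im,d=snap('scene'); u,v=proj('scene',st()[1])[0].astype(int); print(u,v)
c=im[max(v-50,0):v+60,u-70:u+70]; cv2.imwrite('pics/grip1.png',cv2.resize(c[:,:,::-1],None,fx=4,fy=4))
to([.534,-.101,.175],np.pi/2+.232)
E
```

```text
time: 5.68
position: [0.4177, 0.35, 0.0284]
tool_rot: [3.12, 0.371, -0.0]
ft_force: [-0.8, 0.3, -0.3]
grip_width: 0.334
grip_force: 20.0
time: 6.3
position: [0.4189, 0.3511, 0.1806]
tool_rot: [-3.118, -0.371, -0.007]
ft_force: [-0.3, 0.8, -1.7]
grip_width: 0.333
grip_force: 20.0
429 122
shift [  6.9 465.6   3.9] turn 0.052128181959822474 len 466.0 q7 -2.2511985238738936
```

View pics/grip1.png

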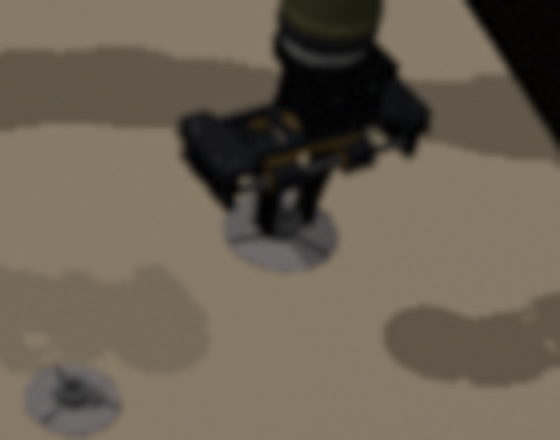

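The disc is held level by its hub. Now carrying it over the post.

```bash
python3 -m crank '[{"tx":0,"ty":40,"tz":0,"turn":0},{"tx":2,"ty":95,"tz":0,"turn":0},{"tx":3,"ty":150,"tz":0,"turn":0},{"tx":4,"ty":205,"tz":0,"turn":0},{"tx":4,"ty":260,"tz":0,"turn":0}]'
python3 -m crank '[{"tx":1,"ty":55,"tz":0,"turn":0},{"tx":2,"ty":110,"tz":0,"turn":0},{"tx":2,"ty":165,"tz":0,"turn":0},{"tx":3,"ty":205,"tz":0,"turn":0},{"tx":3,"ty":205,"tz":0,"turn":0}]'
python3 - <<'E'
from h import *
for n in('top','scene'):
    im,d=snap(n,'over1_%s.png'%n); u,v=proj(n,st()[1]-[0,0,.028])[0].astype(int); print(n,u,v)
    c=im[v-55:v+55,u-60:u+60]; cv2.imwrite('pics/over1%s.png'%n,cv2.resize(c[:,:,::-1],None,fx=4,fy=4,interpolation=cv2.INTER_CUBIC))
a=cv2.imread('pics/over1top.png');b=cv2.imread('pics/over1scene.png'); cv2.imwrite('pics/over1.png',cv2.resize(np.hstack([a,b]),(800,366)))
to([.534,-.101,.12],np.pi/2+.232)
E
```

```text
time: 6.98
position: [0.4818, 0.0959, 0.1767]
tool_rot: [3.119, 0.371, -0.004]
ft_force: [0.5, -0.1, -0.7]
grip_width: 0.333
grip_force: 20.0
time: 7.6
position: [0.5325, -0.1048, 0.1759]
tool_rot: [-3.12, -0.36, 0.006]
ft_force: [-0.0, 1.0, -1.6]
grip_width: 0.336
grip_force: 20.0
top 349 210
scene 297 171
shift [ 1.3  1.4 56.6] turn 0.048378125363069666 len 57.0 q7 -1.290385315394053
```

View pics/over1.png

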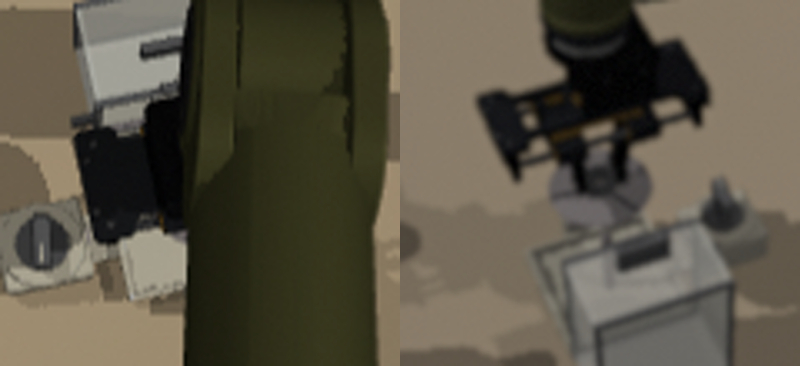

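The disc hangs above the case in both views, with the lid clear behind it. Lowering onto the tip with a force check.

```bash
python3 -m crank '[{"tx":1,"ty":1,"tz":30,"turn":0},{"tx":1.3,"ty":1.4,"tz":60,"turn":0},{"tx":1.3,"ty":1.4,"tz":66,"turn":0},{"tx":1.3,"ty":1.4,"tz":72,"turn":0},{"tx":1.3,"ty":1.4,"tz":72,"turn":0}]'
python3 - <<'E'
from h import *
to([.534,-.101,.043],np.pi/2+.232); print(st()[0]['ft_force'],st()[0]['torque'])
E
```

```text
time: 8.32
position: [0.5356, -0.101, 0.107]
tool_rot: [3.119, 0.372, 0.001]
ft_force: [0.2, 0.2, -0.3]
grip_width: 0.333
grip_force: 20.0
shift [-1.6 -0.4 64. ] turn 0.06281305512213686 len 64.0 q7 -1.3338441587902983
[ 0.19051542  0.20486369 -0.34234689] [ 0.02895723 -0.02228693  0.0094419 ]
```

```bash
python3 -m crank '[{"tx":-1,"ty":0,"tz":8,"turn":0},{"tx":-1,"ty":0,"tz":16,"turn":0},{"tx":-1,"ty":0,"tz":24,"turn":0},{"tx":-1,"ty":0,"tz":24,"turn":0}]'
```

```text
time: 8.82
position: [0.5337, -0.1017, 0.0816]
tool_rot: [-3.119, -0.371, 0.002]
ft_force: [0.6, 0.1, -0.3]
grip_width: 0.332
grip_force: 20.0
```

```bash
python3 -m crank '[{"tx":0,"ty":0,"tz":10,"turn":0},{"tx":0,"ty":0,"tz":20,"turn":0},{"tx":0,"ty":0,"tz":30,"turn":0},{"tx":0,"ty":0,"tz":38,"turn":0},{"tx":0,"ty":0,"tz":38,"turn":0}]'
```

```text
time: 9.45
position: [0.5337, -0.1016, 0.0436]
tool_rot: [-3.119, -0.371, 0.002]
ft_force: [0.4, 0.5, -1.1]
grip_width: 0.334
grip_force: 20.0
```

```bash
python3 -m crank '[{"tx":0,"ty":0,"tz":3,"turn":0},{"tx":0,"ty":0,"tz":3,"turn":0}]'
python3 -m crank '[{"tx":0,"ty":0,"tz":0,"turn":0},{"tx":0,"ty":0,"tz":0,"turn":0},{"tx":0,"ty":0,"tz":0,"turn":0},{"tx":0,"ty":0,"tz":0,"turn":0}]' 55
python3 -m crank '[{"tx":0,"ty":0,"tz":-30,"turn":0},{"tx":0,"ty":0,"tz":-60,"turn":0},{"tx":0,"ty":0,"tz":-100,"turn":0},{"tx":0,"ty":-20,"tz":-140,"turn":0},{"tx":0,"ty":-60,"tz":-145,"turn":0}]' 70
python3 - <<'E'
from h import *
discs()
to([.441,.183,.16],np.pi/2+.232)
E
```

```text
time: 9.7
position: [0.5344, -0.1017, 0.0416]
tool_rot: [3.119, 0.371, 0.0]
ft_force: [-0.5, -0.6, -1.5]
grip_width: 0.33
grip_force: 20.0
time: 10.2
position: [0.5344, -0.1017, 0.0417]
tool_rot: [3.119, 0.371, 0.0]
ft_force: [-0.3, 0.3, -1.0]
grip_width: 0.617
grip_force: 0.0
time: 10.82
position: [0.5223, -0.0444, 0.1898]
tool_rot: [3.118, 0.365, 0.009]
ft_force: [-0.4, 0.1, -0.5]
grip_width: 0.804
grip_force: 0.0
mark [0.587 0.239] px (np.int64(224), np.int64(195)) col [19. 84. 76.] centre [0.56 0.34] diam 57.0 area 91
mark [0.678 0.352] px (np.int64(187), np.int64(162)) col [14. 80. 73.] centre [0.5779 0.3597] diam 59.7 area 114
mark [0.559 0.357] px (np.int64(182), np.int64(203)) col [54. 51. 48.] centre [0.5599 0.36  ] diam 71.8 area 499
mark [0.438 0.18 ] px (np.int64(243), np.int64(248)) col [78. 74. 70.] centre [0.4402 0.1825] diam 83.4 area 695
shift [ -23.8 -233.8   28.2] turn 0.13110572921675354 len 237.0 q7 -1.3729330053511155
```

```bash
python3 -m crank '[{"tx":-5,"ty":-45,"tz":0,"turn":0},{"tx":-10,"ty":-100,"tz":0,"turn":0},{"tx":-17,"ty":-155,"tz":10,"turn":0},{"tx":-23,"ty":-205,"tz":30,"turn":0},{"tx":-23,"ty":-233,"tz":70,"turn":0}]'
python3 -m crank '[{"tx":0,"ty":0,"tz":0,"turn":0},{"tx":0,"ty":0,"tz":0,"turn":0}]'
python3 - <<'E'
from h import *
discs()
to([.4405,.1828,.027],np.pi/2+.232)
E
```

```text
time: 11.55
position: [0.4436, 0.1803, 0.1173]
tool_rot: [3.118, 0.375, 0.007]
ft_force: [1.0, -0.1, 0.2]
grip_width: 0.804
grip_force: 0.0
time: 11.8
position: [0.4439, 0.177, 0.1169]
tool_rot: [3.119, 0.37, 0.0]
ft_force: [-0.2, 1.0, 0.3]
grip_width: 0.807
grip_force: 0.0
mark [0.56 0.36] px (np.int64(181), np.int64(203)) col [70. 67. 64.] centre [0.5526 0.3612] diam 83.8 area 524
mark [0.584 0.241] px (np.int64(224), np.int64(195)) col [19. 82. 75.] centre [0.5274 0.1994] diam 145.4 area 340
mark [0.675 0.353] px (np.int64(187), np.int64(163)) col [14. 79. 72.] centre [0.5735 0.3608] diam 62.3 area 137
mark [0.437 0.181] px (np.int64(242), np.int64(249)) col [31. 31. 28.] centre [0.4877 0.1724] diam 178.4 area 1272
shift [-2.8 -7.  90.5] turn 0.027519057680040687 len 91.0 q7 -1.8600910873047318
```

```bash
python3 -m crank '[{"tx":-2,"ty":-5,"tz":30,"turn":0},{"tx":-2.8,"ty":-7,"tz":70,"turn":0},{"tx":-2.8,"ty":-7,"tz":90,"turn":0},{"tx":-2.8,"ty":-7,"tz":90,"turn":0},{"tx":-2.8,"ty":-7,"tz":90,"turn":0}]'
python3 -m crank '[{"tx":0,"ty":0,"tz":0,"turn":0},{"tx":0,"ty":0,"tz":0,"turn":0},{"tx":0,"ty":0,"tz":0,"turn":0},{"tx":0,"ty":0,"tz":0,"turn":0},{"tx":0,"ty":0,"tz":0,"turn":0}]' 20 20
python3 -m crank '[{"tx":0,"ty":0,"tz":0,"turn":0},{"tx":0,"ty":0,"tz":0,"turn":0},{"tx":0,"ty":0,"tz":0,"turn":0}]'
python3 -m crank '[{"tx":0,"ty":0,"tz":-40,"turn":0},{"tx":0,"ty":0,"tz":-80,"turn":0},{"tx":0,"ty":0,"tz":-120,"turn":0},{"tx":0,"ty":0,"tz":-150,"turn":0},{"tx":0,"ty":20,"tz":-150,"turn":0}]'
python3 - <<'E'
from h import *
to([.534,-.1017,.175],np.pi/2+.232)
E
```

```text
time: 12.52
position: [0.4403, 0.1837, 0.0278]
tool_rot: [-3.12, -0.369, -0.004]
ft_force: [1.2, 0.2, 0.5]
grip_width: 0.802
grip_force: 0.0
time: 13.15
position: [0.4389, 0.1838, 0.0265]
tool_rot: [3.119, 0.371, -0.0]
ft_force: [-0.6, -0.8, 1.0]
grip_width: 0.329
grip_force: 20.0
time: 13.52
position: [0.4389, 0.1838, 0.0265]
tool_rot: [3.119, 0.371, -0.0]
ft_force: [-0.2, -0.5, 1.4]
grip_width: 0.327
grip_force: 20.0
time: 14.15
position: [0.4448, 0.1665, 0.179]
tool_rot: [-3.119, -0.376, -0.008]
ft_force: [0.0, -0.5, -0.5]
grip_width: 0.33
grip_force: 20.0
shift [ 22.9 281.8   4.2] turn 0.09173925860051516 len 283.0 q7 -1.7532197882396383
```

```bash
python3 -m crank '[{"tx":4,"ty":50,"tz":3,"turn":0},{"tx":9,"ty":110,"tz":3,"turn":0},{"tx":14,"ty":170,"tz":3,"turn":0},{"tx":19,"ty":230,"tz":3,"turn":0},{"tx":22,"ty":281,"tz":3,"turn":0}]'
python3 -m crank '[{"tx":0,"ty":0,"tz":0,"turn":0},{"tx":0,"ty":0,"tz":0,"turn":0},{"tx":0,"ty":0,"tz":0,"turn":0}]'
python3 - <<'E'
from h import *
to([.533,-.1018,.105],np.pi/2+.232)
E
```

```text
time: 14.78
position: [0.5311, -0.1059, 0.1732]
tool_rot: [3.12, 0.369, -0.0]
ft_force: [-0.6, 0.3, -0.5]
grip_width: 0.332
grip_force: 20.0
time: 15.15
position: [0.5307, -0.1017, 0.1735]
tool_rot: [-3.119, -0.375, 0.0]
ft_force: [0.2, 0.4, -0.7]
grip_width: 0.329
grip_force: 20.0
shift [ 2.2  0.7 68.5] turn 0.08547673133516492 len 69.0 q7 -1.2877584103670143
```

```bash
python3 -m crank '[{"tx":2,"ty":0.7,"tz":35,"turn":0},{"tx":2,"ty":0.7,"tz":54,"turn":0},{"tx":2,"ty":0.7,"tz":62,"turn":0},{"tx":2,"ty":0.7,"tz":70,"turn":0},{"tx":2,"ty":0.7,"tz":70,"turn":0}]'
python3 -m crank '[{"tx":0,"ty":0,"tz":6,"turn":0},{"tx":0,"ty":0,"tz":12,"turn":0},{"tx":0,"ty":0,"tz":18,"turn":0},{"tx":0,"ty":0,"tz":24,"turn":0},{"tx":0,"ty":0,"tz":24,"turn":0}]'
```

```text
time: 15.78
position: [0.5329, -0.1026, 0.1033]
tool_rot: [-3.118, -0.372, 0.0]
ft_force: [-0.4, 2.1, -1.5]
grip_width: 0.326
grip_force: 20.0
time: 16.4
position: [0.5328, -0.1025, 0.0789]
tool_rot: [-3.118, -0.372, 0.001]
ft_force: [0.4, 5.0, -4.4]
grip_width: 0.329
grip_force: 20.0
```

```bash
python3 -m crank '[{"tx":0,"ty":-1,"tz":0,"turn":0},{"tx":0,"ty":-1.5,"tz":0,"turn":0},{"tx":0,"ty":-1.5,"tz":0,"turn":0}]'
python3 - <<'E'
from h import *
n='scene'
im,d=snap(n); u,v=proj(n,st()[1])[0].astype(int)
c=im[v-50:v+50,u-60:u+60]; cv2.imwrite('pics/b2.png',cv2.resize(c[:,:,::-1],None,fx=5,fy=5,interpolation=cv2.INTER_CUBIC))
E
```

```text
time: 16.77
position: [0.5327, -0.1024, 0.0796]
tool_rot: [3.119, 0.371, 0.0]
ft_force: [0.5, 3.3, -3.0]
grip_width: 0.33
grip_force: 20.0
```

View pics/b2.png

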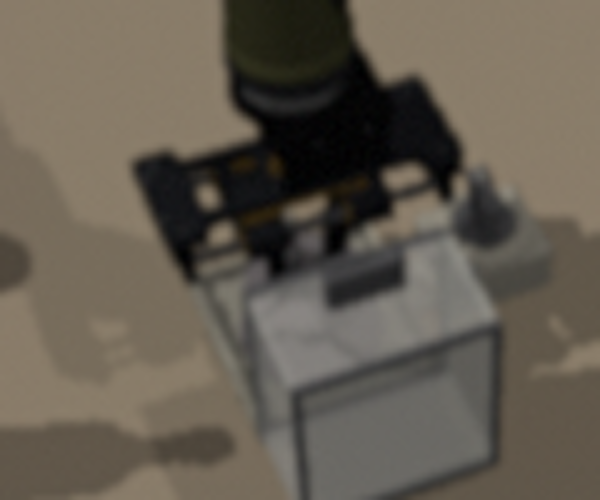

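```bash
python3 -m crank '[{"tx":0,"ty":-1,"tz":0,"turn":0},{"tx":0,"ty":-2,"tz":0,"turn":0},{"tx":0,"ty":-2,"tz":0,"turn":0},{"tx":0,"ty":-2,"tz":0,"turn":0}]'
python3 - <<'E'
from h import *
s=st()[0]; print(s['ft_force'],s['torque'])
E
```

```text
time: 17.32
position: [0.5322, -0.1009, 0.0797]
tool_rot: [3.119, 0.37, 0.0]
ft_force: [-0.1, -0.1, -0.0]
grip_width: 0.333
grip_force: 20.0
[-0.10420344 -0.13025676 -0.002603  ] [ 0.08176568 -0.06879787  0.02155818]
```

```bash
python3 -m crank '[{"tx":0,"ty":0,"tz":6,"turn":0},{"tx":0,"ty":0,"tz":12,"turn":0},{"tx":0,"ty":0,"tz":18,"turn":0},{"tx":0,"ty":0,"tz":24,"turn":0},{"tx":0,"ty":0,"tz":24,"turn":0}]'
python3 -m crank '[{"tx":0,"ty":0,"tz":0,"turn":0},{"tx":0,"ty":0,"tz":0,"turn":0},{"tx":0,"ty":0,"tz":0,"turn":0},{"tx":0,"ty":0,"tz":0,"turn":0}]' 55
python3 -m crank '[{"tx":0,"ty":0,"tz":-30,"turn":0},{"tx":0,"ty":0,"tz":-60,"turn":0},{"tx":0,"ty":0,"tz":-100,"turn":0},{"tx":0,"ty":-40,"tz":-130,"turn":0},{"tx":0,"ty":-100,"tz":-130,"turn":0}]' 70
python3 - <<'E'
from h import *
discs()
to([.5595,.3595,.1],np.pi/2+.232)
im,d=snap('top'); c=im[180:260,310:400]; cv2.imwrite('pics/after2.png',cv2.resize(c[:,:,::-1],None,fx=6,fy=6,interpolation=cv2.INTER_CUBIC))
E
```

```text
time: 17.95
position: [0.5316, -0.1002, 0.0548]
tool_rot: [-3.119, -0.371, 0.002]
ft_force: [0.5, -1.3, -0.7]
grip_width: 0.33
grip_force: 20.0
time: 18.45
position: [0.5323, -0.1004, 0.0557]
tool_rot: [3.119, 0.371, 0.0]
ft_force: [-0.1, -0.4, -0.1]
grip_width: 0.616
grip_force: 0.0
time: 19.08
position: [0.5107, -0.0036, 0.1884]
tool_rot: [3.119, 0.364, 0.009]
ft_force: [0.1, 2.1, -0.1]
grip_width: 0.807
grip_force: 0.0
mark [0.587 0.241] px (np.int64(224), np.int64(195)) col [19. 80. 72.] centre [0.56 0.34] diam 57.0 area 91
mark [0.678 0.351] px (np.int64(187), np.int64(162)) col [14. 79. 73.] centre [0.5779 0.3597] diam 59.7 area 114
shift [ 136.8 -331.4   87.4] turn 0.17189007878055035 len 369.0 q7 -1.4401141469342313
```

View pics/after2.png

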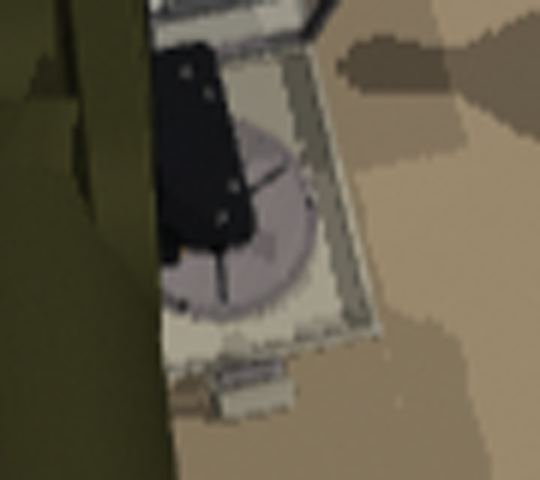

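The discs are lying in the case, mostly hidden by the arm. Disc_c wasn't reported this time, so I'll move nearer and look again.

```bash
python3 -m crank '[{"tx":20,"ty":-50,"tz":0,"turn":0},{"tx":40,"ty":-105,"tz":0,"turn":0},{"tx":60,"ty":-160,"tz":0,"turn":0},{"tx":60,"ty":-190,"tz":0,"turn":0},{"tx":60,"ty":-190,"tz":0,"turn":0}]'
python3 - <<'E'
from h import *
for n in('top','scene'):
    snap(n,n+'3.png'); print(n,[(np.round(r['xyz'],3).tolist(),round(r['confidence'],2)) for r in ctrl.mark_of(n,'disc_c')])
discs()
to([.5595,.3595,.1],np.pi/2+.232)
E
```

```text
time: 19.85
position: [0.5216, 0.1982, 0.1852]
tool_rot: [-3.117, -0.378, 0.001]
ft_force: [0.4, 0.0, -0.3]
grip_width: 0.801
grip_force: 0.0
top [([0.526, -0.101, 0.028], 0.98), ([0.587, 0.242, 0.001], 0.58), ([0.535, -0.102, 0.008], 0.44), ([0.761, 0.212, 0.002], 0.38)]
scene [([0.675, 0.351, 0.0], 0.81), ([0.56, 0.364, -0.001], 0.6), ([0.589, 0.245, -0.002], 0.5)]
mark [0.586 0.245] px (np.int64(222), np.int64(195)) col [40. 39. 21.] centre [0.5827 0.1809] diam 124.9 area 837
shift [  73.9 -152.9   85.2] turn 0.020703103403064027 len 190.0 q7 -1.8996778571967998
```

View pics/top3.png

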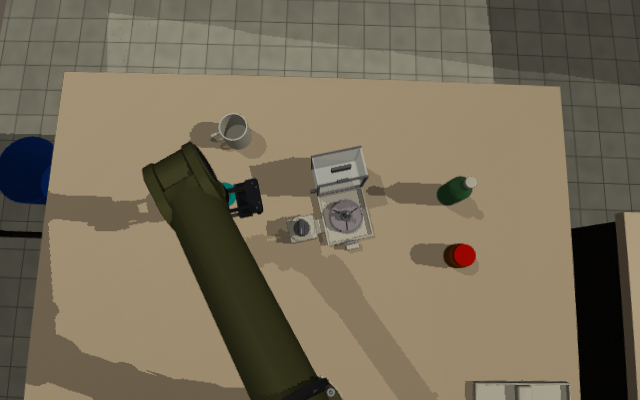

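Top view: discs a and b sit in the case at (346,215), and the scene camera still places disc_c at (0.56, 0.36), so it was just hidden by the arm. Going for it.

```bash
python3 -m crank '[{"tx":20,"ty":-40,"tz":0,"turn":0},{"tx":40,"ty":-85,"tz":10,"turn":0},{"tx":60,"ty":-125,"tz":40,"turn":0},{"tx":74,"ty":-153,"tz":80,"turn":0},{"tx":74,"ty":-153,"tz":80,"turn":0}]'
python3 -m crank '[{"tx":0,"ty":0,"tz":0,"turn":0},{"tx":0,"ty":0,"tz":0,"turn":0}]'
python3 - <<'E'
from h import *
snap('scene'); print([(np.round(r['xyz'],3).tolist(),round(r['confidence'],2)) for r in ctrl.mark_of('scene','disc_c')])
to([.5597,.360,.0265],np.pi/2+.232)
E
```

```text
time: 20.78
position: [0.5562, 0.3621, 0.1013]
tool_rot: [3.118, 0.375, -0.011]
ft_force: [-1.0, -0.4, -0.5]
grip_width: 0.804
grip_force: 0.0
time: 21.02
position: [0.5601, 0.3604, 0.1073]
tool_rot: [3.12, 0.367, 0.005]
ft_force: [-0.5, -0.3, -0.3]
grip_width: 0.806
grip_force: 0.0
[([0.676, 0.354, 0.002], 0.67), ([0.587, 0.246, -0.001], 0.61), ([0.562, 0.362, 0.001], 0.48)]
shift [-0.4  0.6 80.7] turn 0.03187687019321279 len 81.0 q7 -2.242865314334323
```

```bash
python3 -m crank '[{"tx":0,"ty":0,"tz":30,"turn":0},{"tx":0,"ty":0,"tz":60,"turn":0},{"tx":0,"ty":0,"tz":80,"turn":0},{"tx":0,"ty":0,"tz":80,"turn":0},{"tx":0,"ty":0,"tz":80,"turn":0}]'
python3 -m crank '[{"tx":0,"ty":0,"tz":0,"turn":0},{"tx":0,"ty":0,"tz":0,"turn":0},{"tx":0,"ty":0,"tz":0,"turn":0},{"tx":0,"ty":0,"tz":0,"turn":0},{"tx":0,"ty":0,"tz":0,"turn":0}]' 20 20
python3 -m crank '[{"tx":0,"ty":0,"tz":0,"turn":0},{"tx":0,"ty":0,"tz":0,"turn":0},{"tx":0,"ty":0,"tz":0,"turn":0}]'
python3 -m crank '[{"tx":0,"ty":0,"tz":-40,"turn":0},{"tx":0,"ty":0,"tz":-80,"turn":0},{"tx":0,"ty":0,"tz":-120,"turn":0},{"tx":0,"ty":10,"tz":-155,"turn":0},{"tx":-20,"ty":60,"tz":-155,"turn":0}]'
python3 - <<'E'
from h import *
to([.5325,-.1010,.18],np.pi/2+.232)
E
```

```text
time: 21.75
position: [0.5591, 0.3622, 0.0268]
tool_rot: [-3.119, -0.371, -0.002]
ft_force: [-0.6, 0.2, 0.4]
grip_width: 0.803
grip_force: 0.0
time: 22.38
position: [0.5585, 0.3616, 0.0255]
tool_rot: [3.119, 0.371, -0.0]
ft_force: [0.2, 0.7, 0.3]
grip_width: 0.332
grip_force: 20.1
time: 22.75
position: [0.5585, 0.3616, 0.0255]
tool_rot: [3.119, 0.371, -0.0]
ft_force: [-0.2, 0.4, -0.1]
grip_width: 0.33
grip_force: 20.0
time: 23.38
position: [0.5532, 0.3037, 0.1842]
tool_rot: [-3.113, -0.38, -0.009]
ft_force: [0.7, 0.0, -1.4]
grip_width: 0.325
grip_force: 20.0
shift [-117.6  387.9    1.4] turn 0.12703064464775246 len 405.0 q7 -2.1121121342411913
```

```bash
python3 -m crank '[{"tx":-17,"ty":50,"tz":0,"turn":0},{"tx":-34,"ty":106,"tz":0,"turn":0},{"tx":-51,"ty":162,"tz":0,"turn":0},{"tx":-68,"ty":218,"tz":0,"turn":0},{"tx":-85,"ty":274,"tz":0,"turn":0}]'
python3 -m crank '[{"tx":-16,"ty":52,"tz":0,"turn":0},{"tx":-32,"ty":104,"tz":0,"turn":0},{"tx":-32,"ty":114,"tz":0,"turn":0},{"tx":-32,"ty":114,"tz":0,"turn":0},{"tx":-32,"ty":114,"tz":0,"turn":0}]'
python3 - <<'E'
from h import *
to([.5325,-.1010,.107],np.pi/2+.232)
E
```

```text
time: 24.0
position: [0.5344, 0.0106, 0.1806]
tool_rot: [3.119, 0.371, 0.001]
ft_force: [0.6, 0.2, 0.3]
grip_width: 0.328
grip_force: 20.0
time: 24.62
position: [0.5306, -0.1034, 0.1806]
tool_rot: [-3.118, -0.376, -0.0]
ft_force: [0.5, 0.4, -0.2]
grip_width: 0.329
grip_force: 20.0
shift [ 2.4 -1.9 73.6] turn 0.09254787751238473 len 74.0 q7 -1.2955365078889693
```

```bash
python3 -m crank '[{"tx":2,"ty":-1.9,"tz":35,"turn":0},{"tx":2,"ty":-1.9,"tz":60,"turn":0},{"tx":2,"ty":-1.9,"tz":68,"turn":0},{"tx":2,"ty":-1.9,"tz":75,"turn":0},{"tx":2,"ty":-1.9,"tz":75,"turn":0}]'
python3 -m crank '[{"tx":0,"ty":0,"tz":4,"turn":0},{"tx":0,"ty":0,"tz":8,"turn":0},{"tx":0,"ty":0,"tz":12,"turn":0},{"tx":0,"ty":0,"tz":12,"turn":0}]'
```

```text
time: 25.25
position: [0.5323, -0.1031, 0.1059]
tool_rot: [3.119, 0.372, 0.001]
ft_force: [0.3, 0.1, 0.1]
grip_width: 0.328
grip_force: 20.0
time: 25.75
position: [0.5326, -0.1024, 0.0934]
tool_rot: [-3.118, -0.372, -0.003]
ft_force: [2.8, 5.2, -1.1]
grip_width: 0.332
grip_force: 20.0
```

```bash
python3 -m crank '[{"tx":1.5,"ty":-2.5,"tz":0,"turn":0},{"tx":1.5,"ty":-2.5,"tz":0,"turn":0},{"tx":1.5,"ty":-2.5,"tz":0,"turn":0}]'
python3 -m crank '[{"tx":0,"ty":0,"tz":4,"turn":0},{"tx":0,"ty":0,"tz":8,"turn":0},{"tx":0,"ty":0,"tz":12,"turn":0},{"tx":0,"ty":0,"tz":12,"turn":0}]'
```

```text
time: 26.12
position: [0.5323, -0.1017, 0.0933]
tool_rot: [3.119, 0.37, -0.002]
ft_force: [-0.8, -0.5, -1.0]
grip_width: 0.33
grip_force: 20.0
time: 26.62
position: [0.5324, -0.1007, 0.081]
tool_rot: [-3.119, -0.371, 0.002]
ft_force: [0.1, 0.2, -0.6]
grip_width: 0.327
grip_force: 20.0
```

```bash
python3 -m crank '[{"tx":0,"ty":0,"tz":4,"turn":0},{"tx":0,"ty":0,"tz":8,"turn":0},{"tx":0,"ty":0,"tz":9,"turn":0},{"tx":0,"ty":0,"tz":9,"turn":0}]'
python3 -m crank '[{"tx":0,"ty":0,"tz":0,"turn":0},{"tx":0,"ty":0,"tz":0,"turn":0},{"tx":0,"ty":0,"tz":0,"turn":0},{"tx":0,"ty":0,"tz":0,"turn":0}]' 55
python3 -m crank '[{"tx":0,"ty":0,"tz":-30,"turn":0},{"tx":0,"ty":0,"tz":-60,"turn":0},{"tx":0,"ty":0,"tz":-115,"turn":0},{"tx":0,"ty":0,"tz":-165,"turn":0},{"tx":0,"ty":0,"tz":-165,"turn":0}]' 0
```

```text
time: 27.12
position: [0.5327, -0.1008, 0.0724]
tool_rot: [-3.12, -0.371, 0.0]
ft_force: [0.7, 0.1, -0.6]
grip_width: 0.33
grip_force: 20.0
time: 27.62
position: [0.5329, -0.1008, 0.0726]
tool_rot: [3.119, 0.371, 0.0]
ft_force: [0.0, 0.1, 0.8]
grip_width: 0.617
grip_force: 0.0
time: 28.25
position: [0.5354, -0.1009, 0.2421]
tool_rot: [3.116, 0.371, 0.012]
ft_force: [-0.9, -0.7, -0.6]
grip_width: 0.149
grip_force: 0.0
```

```bash
python3 -m crank '[{"tx":0,"ty":0,"tz":0,"turn":-2},{"tx":0,"ty":0,"tz":0,"turn":-4},{"tx":0,"ty":0,"tz":0,"turn":-6},{"tx":0,"ty":0,"tz":0,"turn":-8},{"tx":0,"ty":0,"tz":0,"turn":-10}]'
python3 -m crank '[{"tx":0,"ty":0,"tz":0,"turn":-2},{"tx":0,"ty":0,"tz":0,"turn":-4},{"tx":0,"ty":0,"tz":0,"turn":-6},{"tx":0,"ty":0,"tz":0,"turn":-8},{"tx":0,"ty":0,"tz":0,"turn":-10}]'
python3 -m crank '[{"tx":0,"ty":0,"tz":0,"turn":-2},{"tx":0,"ty":0,"tz":0,"turn":-4},{"tx":0,"ty":0,"tz":0,"turn":-6},{"tx":0,"ty":0,"tz":0,"turn":-8},{"tx":0,"ty":0,"tz":0,"turn":-10}]'
python3 - <<'E'
from h import *
im,d=snap('scene')
c=im[150:260,250:370]; cv2.imwrite('pics/after3.png',cv2.resize(c[:,:,::-1],None,fx=5,fy=5,interpolation=cv2.INTER_CUBIC))
for n in('scene','top'):
    snap(n)
    for q in('lid_tab','disc_c','post_tip','lid_hinge'): print(n,q,[(np.round(r['xyz'],3).tolist(),round(r['confidence'],2)) for r in ctrl.mark_of(n,q)])
to([.5325,-.1010,.2],np.pi/2+.232)
E
```

```text
time: 28.88
position: [0.5322, -0.1007, 0.2363]
tool_rot: [-2.665, -1.662, 0.002]
ft_force: [-0.1, 0.4, -0.3]
grip_width: 0.004
grip_force: 0.0
time: 29.5
position: [0.5322, -0.1007, 0.2364]
tool_rot: [-1.712, -2.632, 0.001]
ft_force: [0.1, 0.7, 1.2]
grip_width: 0.005
grip_force: 0.0
time: 30.12
position: [0.5322, -0.1007, 0.2364]
tool_rot: [-0.439, -3.109, -0.0]
ft_force: [-0.4, 0.2, -0.0]
grip_width: 0.003
grip_force: 0.0
scene lid_tab [([0.636, -0.074, 0.168], 0.68)]
scene disc_c [([0.676, 0.354, 0.002], 0.66), ([0.587, 0.246, 0.001], 0.6), ([0.534, -0.096, 0.043], 0.44)]
scene post_tip [([0.536, -0.104, 0.089], 0.92)]
scene lid_hinge []
top lid_tab [([0.631, -0.079, 0.169], 0.66)]
top disc_c [([0.586, 0.242, 0.002], 0.62), ([0.53, -0.101, 0.026], 0.58), ([0.679, 0.353, 0.002], 0.56), ([0.534, -0.102, 0.007], 0.45)]
top post_tip []
top lid_hinge [([0.602, -0.084, 0.013], 0.8)]
shift [ 0.2 -0.4 37.5] turn -5.950775659223384 len 38.0 q7 1.2752359050151914
```

View pics/after3.png

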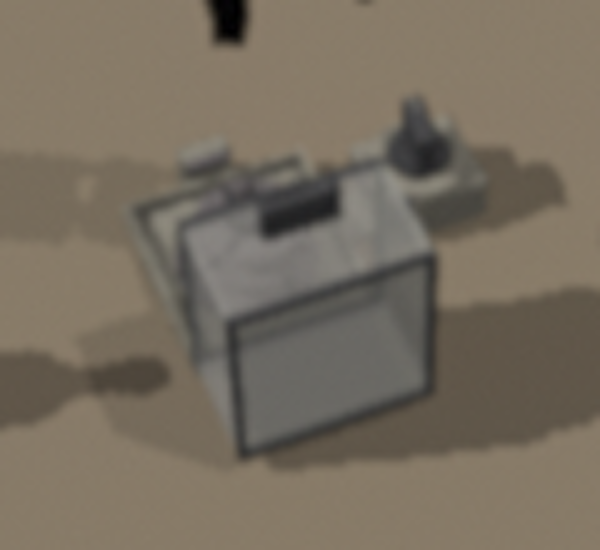

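The scene view shows the case with the discs inside, the clear lid open with its tab at about (310,190), scene pixel ≈ (310,190), and the knob bar at left of lid. I'll finish the half turn, check the stack depth, then go behind the tab.

```bash
python3 -m crank '[{"tx":0,"ty":0,"tz":0,"turn":-2},{"tx":0,"ty":0,"tz":0,"turn":-4},{"tx":0,"ty":0,"tz":0,"turn":-6},{"tx":0,"ty":0,"tz":0,"turn":-6}]'
python3 -m crank '[{"tx":-40,"ty":0,"tz":-5,"turn":0},{"tx":-90,"ty":0,"tz":-5,"turn":0},{"tx":-127,"ty":0,"tz":-5,"turn":0},{"tx":-127,"ty":0,"tz":-5,"turn":0}]'
python3 - <<'E'
from h import *
im,d=snap('top')
u,v=proj('top',[.533,-.101,.062])[0].astype(int)
ys,xs=np.mgrid[v-22:v+23:1,u-22:u+23:1]; uv=np.c_[xs.ravel(),ys.ravel()]
P=at_d('top',uv,d[uv[:,1],uv[:,0]]); q=(P-[.533,-.101,0]); r=np.hypot(q[:,0],q[:,1])*1000
for a,b in((8,14),(18,34),(37,41),(43,47)):
    z=P[(r>a)&(r<b),2]*1000; print(a,b,len(z),np.percentile(z,[10,50,90]).round(1))
to([.6546,-.0723,.185],np.pi/2+.232)
E
```

```text
time: 31.18
position: [0.5328, -0.1008, 0.2375]
tool_rot: [-0.368, 3.12, 0.0]
ft_force: [0.0, -0.4, -0.1]
grip_width: 0.005
grip_force: 0.0
time: 31.68
position: [0.6576, -0.069, 0.2413]
tool_rot: [0.37, -3.119, -0.005]
ft_force: [-0.5, 0.1, -0.1]
grip_width: 0.005
grip_force: 0.0
8 14 52 [46.2 61.4 64.4]
18 34 351 [43.7 46.8 49.7]
37 41 109 [25.3 29.3 46.4]
43 47 114 [ 7.4 10.4 12.9]
shift [ 2.4 -2.1 56.7] turn 0.04398707663214894 len 57.0 q7 1.574239419913185
```

Depths match fully home plates (11, 29, 47 and hub top 62 mm). Lowering behind the tab.

```bash
python3 -m crank '[{"tx":2,"ty":-2,"tz":20,"turn":0},{"tx":2,"ty":-2,"tz":40,"turn":0},{"tx":2,"ty":-2,"tz":55,"turn":0},{"tx":2,"ty":-2,"tz":55,"turn":0}]'
python3 - <<'E'
from h import *
n='scene'
im,d=snap(n); u,v=proj(n,st()[1])[0].astype(int)
c=im[v-50:v+60,u-60:u+60]; cv2.imwrite('pics/tab.png',cv2.resize(c[:,:,::-1],None,fx=4,fy=4,interpolation=cv2.INTER_CUBIC))
s,p,M=st(); q=R.from_euler('z',-.232).as_matrix()@(p-[.533,-.101,0]); print('case frame TCP mm',(q*1000).round(1), s['ft_force'])
E
```

```text
time: 32.22
position: [0.6534, -0.0741, 0.1856]
tool_rot: [0.37, -3.117, -0.0]
ft_force: [0.1, -0.2, -1.2]
grip_width: 0.002
grip_force: 0.0
case frame TCP mm [124.2  -1.4 186.8] [0.00270812 0.33006486 0.65017668]
```

View pics/tab.png

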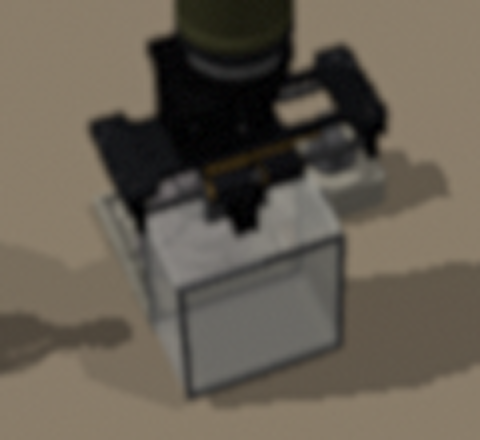

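The fingers stand behind the tab, just above the hood's front wall. Pulling the lid over along its arc.

```bash
cat >> h.py <<'E'
def cf():
    s,p,M=st(); q=R.from_euler('z',-.232).as_matrix()@(p-[.533,-.101,0]); print('case TCP mm',(q*1000).round(1),'F',s['ft_force'].round(1))
def tab():
    for n in('top','scene'):
        snap(n); print(n,[(((R.from_euler('z',-.232).as_matrix()@(np.array(r['xyz'])-[.533,-.101,0]))*1000).round(0).tolist(),round(r['confidence'],2)) for r in ctrl.mark_of(n,'lid_tab')])
E
python3 -m crank '[{"tx":10,"ty":-1.4,"tz":0,"turn":0},{"tx":20,"ty":-1.4,"tz":0,"turn":0},{"tx":30,"ty":-1.4,"tz":0,"turn":0},{"tx":40,"ty":-1.4,"tz":0,"turn":0},{"tx":50,"ty":-1.4,"tz":0,"turn":0}]'
python3 -c "
from h import *
cf();tab()"
```

```text
time: 32.9
position: [0.6059, -0.0868, 0.1878]
tool_rot: [-0.371, 3.119, -0.001]
ft_force: [1.4, 1.3, 1.8]
grip_width: 0.005
grip_force: 1.2
case TCP mm [ 74.2  -3.  187.8] F [1.4 1.3 1.8]
top []
scene [([60.0, -1.0, 173.0], 0.79)]
```

```bash
python3 -m crank '[{"tx":15,"ty":0,"tz":1,"turn":0},{"tx":30,"ty":0,"tz":2,"turn":0},{"tx":47,"ty":0,"tz":4,"turn":0},{"tx":64,"ty":0,"tz":8,"turn":0},{"tx":78,"ty":0,"tz":15,"turn":0}]'
python3 -c "
from h import *
cf();tab()"
```

```text
time: 33.72
position: [0.5304, -0.1047, 0.1723]
tool_rot: [-0.371, 3.119, 0.0]
ft_force: [2.0, -0.3, 0.4]
grip_width: 0.005
grip_force: 0.6
case TCP mm [ -3.4  -3.  172.3] F [ 2.  -0.3  0.4]
top [([-15.0, -5.0, 145.0], 0.92)]
scene [([1.0, -2.0, 87.0], 0.72), ([-15.0, 2.0, 147.0], 0.7)]
```

```bash
python3 -m crank '[{"tx":14,"ty":0,"tz":8,"turn":0},{"tx":26,"ty":0,"tz":18,"turn":0},{"tx":38,"ty":0,"tz":29,"turn":0},{"tx":47,"ty":0,"tz":40,"turn":0},{"tx":53,"ty":0,"tz":49,"turn":0}]'
python3 -c "
from h import *
cf();tab()"
```

```text
time: 34.55
position: [0.4782, -0.1176, 0.1227]
tool_rot: [0.37, -3.119, 0.0]
ft_force: [0.5, 0.7, 1.8]
grip_width: 0.005
grip_force: 0.4
case TCP mm [-57.1  -3.5 122.7] F [0.5 0.7 1.8]
top [([-62.0, -6.0, 97.0], 0.91)]
scene [([-59.0, -1.0, 98.0], 0.58)]
```

```bash
python3 -m crank '[{"tx":9,"ty":-1,"tz":-5,"turn":0},{"tx":14,"ty":-3,"tz":8,"turn":0},{"tx":18,"ty":-3,"tz":19,"turn":0},{"tx":22,"ty":-3,"tz":30,"turn":0},{"tx":25,"ty":-3,"tz":37,"turn":0}]'
python3 -c "
from h import *
cf();tab()"
```

```text
time: 35.38
position: [0.4554, -0.1257, 0.0857]
tool_rot: [-0.372, 3.119, 0.001]
ft_force: [0.4, -0.7, 6.2]
grip_width: 0.005
grip_force: 2.7
case TCP mm [-81.2  -6.2  85.7] F [ 0.4 -0.7  6.2]
top [([-78.0, -1.0, 59.0], 0.97)]
scene []
```

```bash
python3 -m crank '[{"tx":1,"ty":0,"tz":3,"turn":0},{"tx":2,"ty":0,"tz":6,"turn":0},{"tx":3,"ty":0,"tz":9,"turn":0},{"tx":3,"ty":0,"tz":12,"turn":0},{"tx":3,"ty":0,"tz":14,"turn":0}]'
python3 -c "
from h import *
cf();tab()"
```

```text
time: 36.2
position: [0.452, -0.127, 0.073]
tool_rot: [0.37, -3.117, 0.001]
ft_force: [-5.6, 1.1, 21.8]
grip_width: 0.006
grip_force: 11.1
case TCP mm [-84.8  -6.7  73. ] F [-5.6  1.1 21.8]
top [([-78.0, -1.0, 48.0], 0.59)]
scene []
```

```bash
python3 -m crank '[{"tx":0,"ty":0,"tz":-10,"turn":0},{"tx":0,"ty":0,"tz":-45,"turn":0},{"tx":0,"ty":0,"tz":-85,"turn":0},{"tx":-20,"ty":30,"tz":-100,"turn":0},{"tx":-40,"ty":85,"tz":-100,"turn":0}]' 60
python3 - <<'E'
from h import *
cf();tab()
im,d=snap('scene')
c=im[150:250,260:370]; cv2.imwrite('pics/shut.png',cv2.resize(c[:,:,::-1],None,fx=5,fy=5,interpolation=cv2.INTER_CUBIC))
Rz=R.from_euler('z',.232).as_matrix()
for y in(-50,-30,0,30):
  for x in(-50,-10,20): 
    uv=proj('scene',(Rz@np.array([x,y,100])/1000)+[.533,-.101,0]).round().astype(int); P=at_d('scene',uv,[d[uv[0,1],uv[0,0]]])[0]; print(x,y,(P*1000).round(0)[2],end='; ')
for n in('top','scene'):
    snap(n); print(n,[(np.round(r['xyz'],3),r['confidence']) for r in ctrl.mark_of(n,'lock_knob_grip')])
print((Rz@[-.01,.125,0])+[.533,-.101,0])
E
```

```text
time: 37.02
position: [0.4731, -0.0362, 0.1741]
tool_rot: [-0.362, 3.118, -0.003]
ft_force: [0.8, 0.1, -0.9]
grip_width: 0.49
grip_force: 0.0
case TCP mm [-43.4  76.9 174.1] F [ 0.8  0.1 -0.9]
top [([-79.0, -2.0, 49.0], 0.87)]
scene [([72.0, 2.0, 18.0], 0.32)]
-50 -50 103.0; -10 -50 98.0; 20 -50 96.0; -50 -30 98.0; -10 -30 95.0; 20 -30 102.0; -50 0 102.0; -10 0 103.0; 20 0 98.0; -50 30 98.0; -10 30 97.0; 20 30 94.0; top []
scene [(array([0.495, 0.022, 0.077]), 0.72)]
[0.49452737 0.01835182 0.        ]
```

View pics/shut.png

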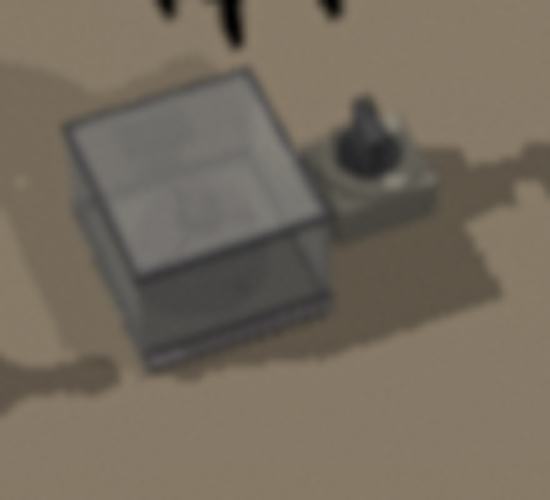

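The lid is flat and shut (top about 99 mm, tab at 49 mm), and the knob bar is at about (365,130) in the crop. On to the knob.

Run:
```python
from h import *
to([.4945,.020,.077],np.pi/2+.232)
```

```text
shift [-35.6  49.1  95.3] turn 0.029468612659893804 len 113.0 q7 1.769377137689822
```

```bash
python3 -m crank '[{"tx":-20,"ty":25,"tz":0,"turn":0},{"tx":-35.5,"ty":49,"tz":10,"turn":0},{"tx":-35.5,"ty":49,"tz":40,"turn":0},{"tx":-35.5,"ty":49,"tz":55,"turn":0},{"tx":-35.5,"ty":49,"tz":55,"turn":0}]'
python3 - <<'E'
from h import *
to([.4945,.020,.077],np.pi/2+.232)
E
```

```text
time: 38.1
position: [0.4937, 0.0205, 0.1166]
tool_rot: [0.369, -3.117, -0.001]
ft_force: [0.1, 0.6, 0.7]
grip_width: 0.691
grip_force: 0.0
shift [-0.7 -0.7 39.6] turn 0.04185890353541987 len 40.0 q7 1.4670200329375858
```

```bash
python3 -m crank '[{"tx":-0.7,"ty":-0.7,"tz":15,"turn":0},{"tx":-0.7,"ty":-0.7,"tz":30,"turn":0},{"tx":-0.7,"ty":-0.7,"tz":39,"turn":0},{"tx":-0.7,"ty":-0.7,"tz":39,"turn":0}]'
python3 -m crank '[{"tx":0,"ty":0,"tz":0,"turn":0},{"tx":0,"ty":0,"tz":0,"turn":0},{"tx":0,"ty":0,"tz":0,"turn":0},{"tx":0,"ty":0,"tz":0,"turn":0},{"tx":0,"ty":0,"tz":0,"turn":0}]' 0 25
python3 -m crank '[{"tx":0,"ty":0,"tz":0,"turn":0},{"tx":0,"ty":0,"tz":0,"turn":0},{"tx":0,"ty":0,"tz":0,"turn":0}]'
python3 -c "
from h import *
cf(); print(st()[0]['torque'])"
```

```text
time: 38.6
position: [0.4948, 0.0208, 0.0777]
tool_rot: [0.371, -3.118, -0.001]
ft_force: [-0.1, 0.2, 0.2]
grip_width: 0.689
grip_force: 0.0
time: 39.22
position: [0.4956, 0.0201, 0.0786]
tool_rot: [-0.371, 3.119, -0.002]
ft_force: [3.0, -5.4, 0.1]
grip_width: 0.213
grip_force: 3.7
time: 39.6
position: [0.4958, 0.0197, 0.0787]
tool_rot: [-0.37, 3.119, -0.002]
ft_force: [0.3, -5.6, 2.2]
grip_width: 0.157
grip_force: 25.0
case TCP mm [ -8.4 126.   78.7] F [ 0.3 -5.6  2.2]
[-1.06540487 -0.44925137  0.0571575 ]
```

```bash
python3 -m crank '[{"tx":0,"ty":-2.5,"tz":0,"turn":1},{"tx":0,"ty":-2.5,"tz":0,"turn":3},{"tx":0,"ty":-2.5,"tz":0,"turn":5},{"tx":0,"ty":-2.5,"tz":0,"turn":7},{"tx":0,"ty":-2.5,"tz":0,"turn":9}]'
python3 -c "
from h import *
cf(); print(st()[0]['torque'],st()[0]['joint_positions'][6])"
```

```text
time: 40.22
position: [0.4957, 0.0183, 0.0787]
tool_rot: [-0.859, -3.021, 0.001]
ft_force: [-1.3, -4.3, 3.2]
grip_width: 0.156
grip_force: 25.0
case TCP mm [ -8.9 124.7  78.7] F [-1.3 -4.3  3.2]
[-0.74807832  0.06812324  0.05836169] 0.7016901406985518
```

```bash
python3 -m crank '[{"tx":-0.5,"ty":-2,"tz":0,"turn":2},{"tx":-0.5,"ty":-2,"tz":0,"turn":4},{"tx":-0.5,"ty":-2,"tz":0,"turn":6},{"tx":-0.5,"ty":-2,"tz":0,"turn":8},{"tx":-0.5,"ty":-2,"tz":0,"turn":9}]'
python3 -c "
from h import *
cf(); s,p,M=st(); print(s['torque'],s['joint_positions'][6],'tool y dir vs case', np.arctan2(M[1,1],M[0,1])-.232)"
```

```text
time: 40.85
position: [0.4947, 0.0175, 0.0786]
tool_rot: [-1.946, -2.465, 0.001]
ft_force: [-3.1, -2.2, 4.4]
grip_width: 0.156
grip_force: 25.0
case TCP mm [-10.1 124.2  78.6] F [-3.1 -2.2  4.4]
[-0.43121512  0.23912819  0.36534523] -0.02755928697342552 tool y dir vs case 0.0023095110415081443
```

```bash
python3 -m crank '[{"tx":-0.5,"ty":0.5,"tz":0,"turn":0.7},{"tx":-0.5,"ty":0.5,"tz":0,"turn":1.2},{"tx":-0.5,"ty":0.5,"tz":0,"turn":1.2}]'
python3 -c "
from h import *
cf(); s,p,M=st(); print(s['torque'],'tool y dir vs case', np.arctan2(M[1,1],M[0,1])-.232)"
```

```text
time: 41.22
position: [0.4948, 0.017, 0.0786]
tool_rot: [-2.066, -2.364, 0.003]
ft_force: [-4.1, -2.4, 5.0]
grip_width: 0.171
grip_force: 26.2
case TCP mm [-10.  123.7  78.6] F [-4.1 -2.4  5. ]
[-0.40014642  0.56767097  0.6484715 ] tool y dir vs case -0.09750051369745108
```

```bash
python3 -m crank '[{"tx":0,"ty":0,"tz":0,"turn":0},{"tx":0,"ty":0,"tz":0,"turn":0},{"tx":0,"ty":0,"tz":0,"turn":0},{"tx":0,"ty":0,"tz":0,"turn":0},{"tx":0,"ty":0,"tz":0,"turn":0}]' 60
python3 -m crank '[{"tx":0,"ty":0,"tz":-20,"turn":0},{"tx":0,"ty":0,"tz":-60,"turn":0},{"tx":0,"ty":0,"tz":-110,"turn":0},{"tx":0,"ty":0,"tz":-150,"turn":0},{"tx":0,"ty":0,"tz":-180,"turn":0}]'
python3 -c "
from h import *
s,p,M=st(); print(M.round(2))"
```

```text
time: 41.85
position: [0.496, 0.016, 0.0785]
tool_rot: [-2.07, -2.363, -0.0]
ft_force: [-0.3, 0.3, 0.6]
grip_width: 0.637
grip_force: 0.0
time: 42.48
position: [0.4964, 0.0161, 0.2605]
tool_rot: [2.069, 2.362, 0.001]
ft_force: [-0.2, 0.2, -0.8]
grip_width: 0.691
grip_force: 0.0
[[-0.13  0.99  0.  ]
 [ 0.99  0.13 -0.  ]
 [-0.    0.   -1.  ]]
```

Moving aside (+y) to see the result.

```bash
python3 -m crank '[{"tx":50,"ty":0,"tz":0,"turn":0},{"tx":105,"ty":0,"tz":0,"turn":0},{"tx":160,"ty":10,"tz":0,"turn":0},{"tx":200,"ty":20,"tz":0,"turn":0},{"tx":200,"ty":20,"tz":0,"turn":0}]'
python3 - <<'E'
from h import *
snapim,d=snap('top'); tab()
c=snapim[120:260,240:400]; 
e,_=snap('scene'); e=e[140:250,250:376]
A=cv2.resize(c[:,:,::-1],(480,420),interpolation=cv2.INTER_CUBIC); B=cv2.resize(e[:,:,::-1],(320,420),interpolation=cv2.INTER_CUBIC)
cv2.imwrite('pics/final.png',np.hstack([A,B]))
for q in('soap','mug','jar'): print(q,[(np.round(r['xyz'],3).tolist()) for r in ctrl.mark_of('scene',q)])
E
```

```text
time: 43.1
position: [0.4883, 0.2211, 0.2586]
tool_rot: [-2.06, -2.369, -0.003]
ft_force: [-0.0, 1.2, -0.8]
grip_width: 0.691
grip_force: 0.0
top [([-81.0, -4.0, 48.0], 0.71)]
scene [([2.0, -3.0, 88.0], 0.42)]
soap [[0.603, -0.395, 0.002]]
mug [[0.76, 0.211, -0.002]]
jar [[0.429, -0.41, -0.003]]
```

View pics/final.png

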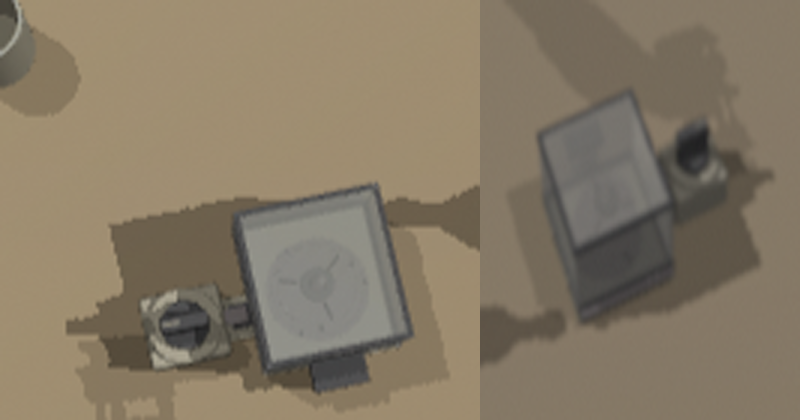

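The final view shows the lid shut over the stack at (318,285), the knob bar turned along the case's y at (185,322), and the bolt over the lug at (240,317). The bystanders haven't moved.

```bash
python3 -c "
from bench import ctrl
print(ctrl.close_job())"
```

```text
the job is handed in; nothing more can be done
None
```

I threaded discs a, b and c (d was absent) down the post, largest at the bottom and all fully home, then clicked the lid shut and turned the knob clockwise to its stop. The bottle, mug and jar are where they were, and I handed the job in at about 43 s, with no verdict returned.

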